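Fetch the jar from behind the bottles

TASK

The low black-lidded jar at the back of the plywood bottle stand is wanted on the cork coaster, but two bottles stand in front of it. First clear both bottles onto the wooden side tray, then take the jar out and set it on the middle of the coaster, and only then stand each bottle back on the very pad where it stood at the start, in the middle of the pad. Keep all three upright and leave the paint tube, the tape roll and the brush alone.

Things in the scene. Friction and masses are not known exactly. Their poses are not given: they have to be found in the camera images.
- bottle_stand: Fixed plywood stand. Origin: centre of underside; x from open front to back, z up. Base 170 (x) x 140 x 6 mm. In front two flat dark 54 mm pads, centres x=-45, y=+30 and -30, a bottle on each. The jar stands behind, about x=+15, y=0, between side walls (inner faces y=+-39) and back wall (inner face x=78), all 45 mm high: grip it along x, one finger in front, one behind, once the bottles are gone.
- side_tray: Fixed low empty tray of brown wood. Outside 120 (x) by 170 (y) mm, rim 14 mm high, 5 mm thick; inner floor 5 mm above the table. Origin: centre of its underside; z up. Both bottles fit side by side, for instance at y = +40 and y = -40 mm.
- coaster: Fixed round cork coaster, diameter 96 mm, 6 mm thick, for the jar. Origin: centre of its underside; z up.
- medium_bottle: Loose round white bottle with grey cap, 94 mm high; body diameter 39 mm up to 76 mm, cap diameter 25 mm from 76 to 94 mm, fixed to it. About 90 g. Origin: centre of its underside; z up. It can be lifted by its cap from above. Starts on one of the stand's two pads (either).
- spray_bottle: Loose small clear glass spray bottle, 116 mm high; body a box 36 (x) by 50 (y) mm and 75 mm high, above it a round neck and spray head of diameter 17 mm from 76 to 116 mm, fixed to it. About 140 g. Origin: centre of its underside; z up; it starts with its axes nearly along those of the stand, on the other pad. It can be lifted by its head from above.
- lidded_jar: The wanted thing: loose low glass jar with black lid (fixed to it), diameter 60 mm, 69 mm high, lid diameter 56 mm from 57 mm up. About 390 g. Origin: centre of its underside; z up. Starts in the stand's bay behind the bottles.
- paint_tube: Bystander, leave alone: loose white paint tube with a white cap lying on the table in front of the stand, 40 by 112 by 26 mm high. Origin: centre of its underside; y along its length.
- tape_roll: Bystander, leave alone: the flatter and nearer-to-the-stand one of two beige tape rolls, loose, lying flat behind the tray or coaster, diameter 100 mm, 25 mm high. Origin: centre of its underside.
- brush: Bystander, leave alone: loose thin blue paint brush lying crosswise on the table behind the tray or coaster, 229 mm long, 12 mm thick. Origin: middle of its underside; y along its length.

How it is judged:
By the outcome, as a careful person would: the job done as asked, in the order asked, and still so for the second after the job is handed in, with the robot touching nothing.
It also fails if it takes over 117 s, if anything falls off the work surface, if the arm or the gripper's body presses on something with over 40 N, if the wrist force passes 120 N, or if a joint passes its speed limit or range.

ROBOT

A 6-joint arm with a two-finger parallel gripper is mounted at the origin on a cart in front of the work surface, level with it; the furniture and walls round the work are solid. World frame = base frame: x ahead of the robot, y to its left, z up, the work surface at z = 0. Lengths are in m, angles in degrees, forces in N, time in s.
With the tool pointing down it reaches from about 0.25 to 0.725 m from the base axis. Payload 4 kg.
Tool frame: the origin (TCP) lies between the finger pads; the fingertips stand 14 mm ahead of it and the grasp point (between the pads) lies 5 mm behind it; z points along the fingers, y is the line along which they close (so a half turn about z gives the same grasp; the last joint's range is limited). The gripper opens to 85 mm and grips with 20 to 120 N. Pads are 22 mm wide; open, the fingers measure 114 mm over their backs; the gripper's body (76 mm by 85 mm) begins 54 mm behind the grasp point. The pads swing forward as they close: fully open they stand 13 mm farther back than shut.
Start: joints at [63.426, 13.785, 0.286, 76.501, 0, 90], TCP at [0.224, 0.447, 0.245] pointing down, gripper open.
Joint ranges: [-155.79, 155.79], [-60.16, 107.12], [-62.33, 73.08], [-114, 123.19], [-81.49, 82.49], [-180, 180]. Speed limits (degrees/s): [159.86, 159.86, 180, 180, 180, 180].

INTERFACE

Orientations are given as a 3x3 rotation matrix whose columns are the frame's x, y, z axes.
In Python, from bench import robot gives the robot as it stands.
- The arm moves only by the tool jog_arm, never from a script. Its argument "rows" is a list that holds one entry, the list of rows, each a list of 7 numbers: the shift along the tool's x, y, z in cm, then the turn, a rotation vector about the tool's x, y, z in rad, then the opening, from 0 (shut) to 1 (fully open). In form: [[[dx, dy, dz, wx, wy, wz, gripper], ...]]. A call has exactly 10 rows; each row is the pose to reach, as a shift and turn from the pose commanded when the call began, along the tool's axes at that moment; what a row does not reach only later rows make up. A row lasts 1/12 s, in which the tool goes at most 41.7 mm and 7.16 degrees, less where a joint would pass 70% of its speed; a pose out of reach is approached as far as the arm can. A call with a gripper value outside its range is refused whole. The fingers move at their own pace and stop on an object; the grip force is fixed at half the most. Time passes only in rows, so rows that repeat a pose let the fingers close, or fill a call up. It gives the time, the measured TCP pose, the force, the opening and the grip force at its end, in the units of the state.
- robot.observe(): the state, without advancing time (a new reading comes with each control period).
- robot.get_image(name): name is "scene" or "side" or "wrist"; returns a dict with "img" (480x640x3 uint8, blue, green, red), "mtx" (3x3 intrinsics, pixels), "rvec" (rotation vector, rad) and "tvec" (3), from world to camera coordinates, as OpenCV has them. Camera axes: x right, y down, z forward; pixel columns grow to the right and rows downward; lengths in m; the calibration is good to about 2 mm. A picture is of the moment at which its call begins. There is no depth.
- robot.hand_in(): hands the job in; it is judged then, once.
Trained networks look in the newest picture that a camera, given by its name, has taken for a name from the list of things; names that differ only in an ending like _2 or _b are one class to them, and where a whole thing is asked for, a point or a joint stands for the part that bears it (a point fixed in the world has none). Each returns a list of dicts, best first, with "p" (0 to 1); they miss things now and then, are a little off and sometimes report something else, mostly with a low value. They report only what shows in the picture. A call takes as long as a camera call.
- robot.spot_in(camera, target): "rect" ([centre column, centre row, width, height] in pixels, round what is visible of it).
- robot.masks_of(camera, target): "mask" (480x640 bool, what is visible of it) and "rect" ([centre column, centre row, width, height] in pixels, round what is visible of it).
The state is a dict: "time_s": time; "joint_positions": joint angles; "joint_velocities": joint speeds; "tau": joint torques, N m; "position": TCP position; "ee_rot": TCP orientation; "wrist_force": force on the tool from outside, world axes, zero at the start; "ft_torque": the same for the moment, N m; "width": opening from 0.0 (shut) to 1.0 (fully open); "grasp_force": force on a finger pad.
Only numpy, scipy, OpenCV 4.12 (cv2) and the standard library are available. Lean on these libraries where they do the work, as an engineer would, in place of code of your own. Each camera call takes 0.05 s, during which the arm holds its last target. There are 200 camera calls.

## Working session

There is one attempt and no reset: what is moved stays moved. The work goes in short steps, Python scripts to look and compute and a tool call to move; the robot and the scene stay as the last step left them, time stands still between calls to the robot, and variables do not carry over. Pictures are saved under pics/ and viewed, at most 14 in all, crops included, and the job is handed in when it is done.

Besides the shell and the picture viewer there is one more tool, called as name(argument=value, ...) on one line, values as JSON. jog_arm: Moves the arm, as the interface text tells. Its arguments: {"type":"object","properties":{"rows":{"type":"array"}},"required":["rows"]}

```bash
mkdir -p pics; ls; python3 - <<'E'
from bench import robot
import cv2, numpy as np
s=robot.observe(); print(s['position'],s['ee_rot'],s['time_s'],s['width'])
ims=[]
for n in("scene","side"):
    d=robot.get_image(n); cv2.imwrite(f"pics/{n}0.png",d["img"])
    print(n,d['mtx'],d['rvec'],d['tvec'])
    for t in("bottle_stand","side_tray","coaster","medium_bottle","spray_bottle","lidded_jar","tape_roll","paint_tube"):
        r=robot.spot_in(n,t); print(t,[(np.round(x['rect']).tolist(),round(x['p'],2)) for x in r[:2]])
E
```

```text
pics
[0.22341295 0.44663286 0.24440786] [[-8.94344934e-01  4.47377066e-01 -9.48492185e-04]
 [ 4.47378071e-01  8.94342959e-01 -1.87980952e-03]
 [ 7.29363909e-06 -2.10553273e-03 -9.99997783e-01]] 0.0 0.9992788947146161
scene [[454.51658542   0.         321.62742005]
 [  0.         454.51658542 235.96940817]
 [  0.           0.           1.        ]] [ 1.88843075 -1.05479105  0.57788048] [-0.30396858  0.26954619  0.49509131]
bottle_stand [([322.0, 238.0, 90.0, 66.0], 0.65)]
side_tray [([460.0, 330.0, 139.0, 95.0], 0.79)]
coaster [([181.0, 232.0, 49.0, 25.0], 0.87)]
medium_bottle [([305.0, 228.0, 24.0, 53.0], 0.96), ([479.0, 262.0, 116.0, 41.0], 0.34)]
spray_bottle [([333.0, 228.0, 29.0, 61.0], 0.6), ([185.0, 231.0, 44.0, 22.0], 0.41)]
lidded_jar [([327.0, 218.0, 26.0, 40.0], 0.71)]
tape_roll [([262.0, 191.0, 43.0, 24.0], 0.96)]
paint_tube [([282.0, 287.0, 58.0, 25.0], 0.81)]
side [[598.63061852   0.         328.14391877]
 [  0.         598.63061852 257.05855825]
 [  0.           0.           1.        ]] [ 2.25811929 -0.31248461  0.14266325] [-0.5199916   0.13202694  1.16272956]
bottle_stand [([351.0, 267.0, 100.0, 73.0], 0.74)]
side_tray [([341.0, 397.0, 88.0, 90.0], 0.94), ([358.0, 251.0, 26.0, 38.0], 0.21)]
coaster [([267.0, 204.0, 35.0, 27.0], 0.64), ([438.0, 360.0, 40.0, 96.0], 0.31)]
medium_bottle [([322.0, 250.0, 14.0, 40.0], 0.82)]
spray_bottle [([340.0, 265.0, 31.0, 52.0], 0.84)]
lidded_jar []
tape_roll [([362.0, 192.0, 44.0, 31.0], 0.95)]
paint_tube [([271.0, 289.0, 23.0, 35.0], 0.66), ([438.0, 361.0, 36.0, 90.0], 0.51)]
```

View pics/scene0.png

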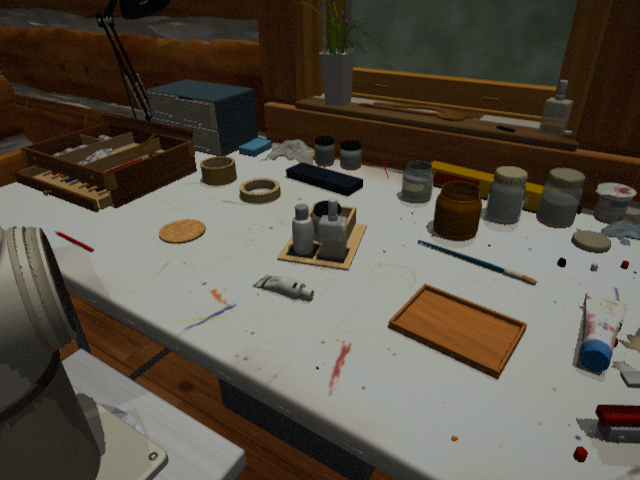

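View pics/side0.png

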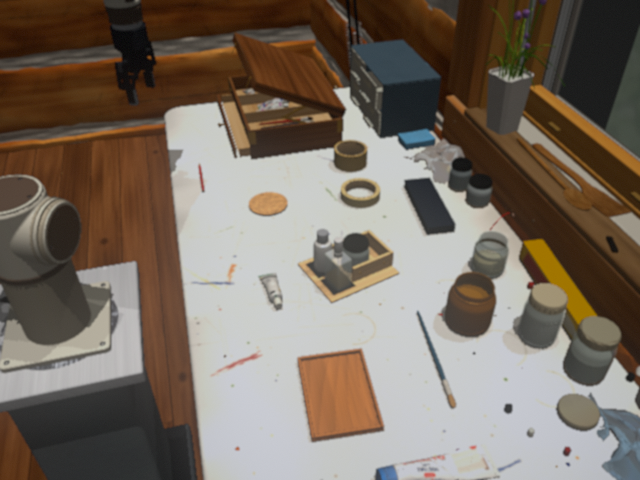

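The scene view shows the medium bottle on the left pad (~303,230), the spray bottle on the right pad (~333,232), and the jar behind them (~327,215). The tray is at (460,330) and the coaster at (182,231). The side view agrees.

```bash
cat > h.py <<'E'
from bench import robot
import cv2, numpy as np
def back(d,uv,z):
    uv=np.array(uv,float).reshape(-1,2); R=cv2.Rodrigues(np.array(d['rvec'],float))[0]; t=np.array(d['tvec'],float).ravel()
    C=-R.T@t; r=np.c_[uv,np.ones(len(uv))]@np.linalg.inv(d['mtx']).T@R
    return (C+r*((z-C[2])/r[:,2])[:,None])[:,:2]
def proj(d,P):
    return cv2.projectPoints(np.array(P,float).reshape(-1,3),np.array(d['rvec'],float),np.array(d['tvec'],float),np.array(d['mtx']),None)[0].reshape(-1,2)
def totool(target,rz=None):
    """shift in tool cm from current pose to world TCP target"""
    s=robot.observe(); R=np.array(s['ee_rot']); return np.round(R.T@(np.array(target)-s['position'])*100,2)
E
python3 - <<'E'
from h import *
d=robot.get_image("scene");e=robot.get_image("side")
np.set_printoptions(precision=3,suppress=True)
print('tray',back(d,[(425,287),(525,324),(498,373),(390,325)],.014)); print('tray side',back(e,[(299,357),(360,350),(382,430),(312,438)],.014))
print('stand',back(d,[(280,257),(348,267),(366,224)],.006)); print('stand side',back(e,[(299,264),(333,297),(397,271)],.006))
print('coaster',back(d,[181.5,232],.005),back(e,[267.5,204],.005))
print('med cap top',back(d,[302,207],.094),back(e,[321,234],.094)); print('spray top',back(d,[334,201],.116),back(e,[338,246],.116)); 
print('brush',back(d,[(419,242),(535,281)],.006)); print('tape',back(d,[260,187],.025),'tube',back(d,[(256,281),(312,295)],.012))
for n in("medium_bottle","spray_bottle"):
  for c in("scene","side"):
    r=robot.masks_of(c,n)
    if r:
      m=r[0]['mask']; ys=np.where(m.any(1))[0]; print(n,c,r[0]['p'],ys[0],ys[-1],[np.where(m[y])[0][[0,-1]].tolist() for y in ys[[2,8,len(ys)//2,-6]]])
E
```

```text
tray [[ 0.527 -0.232]
 [ 0.517 -0.393]
 [ 0.4   -0.382]
 [ 0.412 -0.222]]
tray side [[ 0.425 -0.216]
 [ 0.536 -0.23 ]
 [ 0.518 -0.4  ]
 [ 0.405 -0.384]]
stand [[ 0.486  0.04 ]
 [ 0.523 -0.087]
 [ 0.682 -0.042]]
stand side [[ 0.487  0.043]
 [ 0.529 -0.075]
 [ 0.682 -0.036]]
coaster [[0.458 0.276]] [[0.466 0.282]]
med cap top [[0.538 0.021]] [[0.531 0.022]]
spray top [[ 0.552 -0.041]] [[ 0.546 -0.05 ]]
brush [[ 0.67  -0.165]
 [ 0.65  -0.384]]
tape [[0.684 0.246]] tube [[ 0.397  0.025]
 [ 0.414 -0.08 ]]
medium_bottle scene 0.86 204 253 [[295, 306], [295, 307], [292, 311], [294, 312]]
medium_bottle side 0.9 229 272 [[318, 327], [317, 328], [314, 329], [314, 324]]
spray_bottle scene 0.91 197 258 [[328, 336], [328, 336], [319, 346], [319, 345]]
spray_bottle side 0.9 238 290 [[334, 342], [334, 342], [325, 351], [331, 349]]
```

```bash
cat >> h.py <<'E'
def go(p,yaw=None):
    """tool-frame shift (cm) and rotvec (rad) to world TCP p, tool y axis at yaw deg, pointing down"""
    s=robot.observe(); R=np.array(s['ee_rot']); out=R.T@(np.array(p)-s['position'])*100
    w=np.zeros(3)
    if yaw is not None:
        a=np.deg2rad(yaw); y=np.array([np.cos(a),np.sin(a),0]); z=np.array([0,0,-1.]); T=np.c_[np.cross(y,z),y,z]
        w=cv2.Rodrigues(R.T@T)[0].ravel()
    print('go',p,np.round(out,2),np.round(w,3))
E
python3 - <<'E'
from h import *
go([.50,-.01,.27],16)
E
```

```text
go [0.5, -0.01, 0.27] [-45.16 -28.53  -2.47] [0.    0.    0.828]
```

jog_arm(rows=[[[-3,-2,-0.3,0,0,0.08,0.6],[-6.5,-4,-0.6,0,0,0.16,0.6],[-9.5,-6,-0.9,0,0,0.25,0.6],[-13,-8,-1.1,0,0,0.33,0.6],[-16,-10,-1.4,0,0,0.41,0.6],[-19,-12,-1.6,0,0,0.5,0.6],[-22.5,-14,-1.8,0,0,0.58,0.6],[-25.5,-16,-2,0,0,0.66,0.6],[-28.5,-18,-2.2,0,0,0.75,0.6],[-31,-20,-2.5,0,0,0.828,0.6]]])

```text
time_s: 2.03
position: [0.4124, 0.1277, 0.2705]
ee_rot: [[-0.271, 0.963, 0.001], [0.963, 0.271, -0.0], [-0.0, 0.001, -1.0]]
wrist_force: [0.8, 0.4, 0.2]
width: 0.596
grasp_force: 0.0
```

```bash
python3 - <<'E'
from h import *
s=robot.observe(); print(s['position'],s['time_s'])
go([.48,-.01,.27],16)
E
```

```text
[0.41243201 0.12769721 0.27048338] 2.0333
go [0.48, -0.01, 0.27] [-15.08   2.78   0.05] [ 0.001  0.    -0.005]
```

jog_arm(rows=[[[-2,0.4,0,0,0,0,0.6],[-4.5,0.8,0,0,0,0,0.6],[-7,1.2,0,0,0,0,0.6],[-9.5,1.7,0,0,0,0,0.6],[-12,2.2,0,0,0,0,0.6],[-14,2.6,0,0,0,0,0.6],[-15,2.8,0,0,0,-0.005,0.6],[-15,2.8,0,0,0,-0.005,0.6],[-15,2.8,0,0,0,-0.005,0.6],[-15,2.8,0,0,0,-0.005,0.6]]])

```text
time_s: 2.87
position: [0.4792, -0.006, 0.2703]
ee_rot: [[-0.281, 0.96, -0.001], [0.96, 0.281, 0.001], [0.001, -0.0, -1.0]]
wrist_force: [0.1, 1.2, -0.3]
width: 0.604
grasp_force: 0.0
```

```bash
python3 - <<'E'
from h import *
np.set_printoptions(precision=3,suppress=True)
d=robot.get_image("wrist"); cv2.imwrite("pics/w1.png",d['img'])
s=robot.observe(); print(s['position'],s['time_s'])
R=cv2.Rodrigues(np.array(d['rvec']))[0]; print('C',-R.T@np.array(d['tvec']).ravel(),R[2])
c,q=np.cos(np.deg2rad(16)),np.sin(np.deg2rad(16)); S=lambda x,y,z:[.588+c*x-q*y,.001+q*x+c*y,z]
print(proj(d,[S(-.045,.03,.094),S(-.045,-.03,.116),S(.015,0,.069),S(-.085,.07,.006),S(-.085,-.07,.006)]))
for n in("medium_bottle","spray_bottle","lidded_jar","bottle_stand"):
    r=robot.spot_in("wrist",n); print(n,[(np.round(x['rect']).tolist(),round(x['p'],2)) for x in r[:2]])
E
```

```text
[ 0.479 -0.006  0.27 ] 2.9167
C [0.457 0.072 0.399] [ 0.089 -0.305 -0.948]
[[386.575 214.419]
 [386.574 285.668]
 [440.141 238.082]
 [338.052 159.705]
 [335.391 276.194]]
medium_bottle [([379.0, 201.0, 51.0, 50.0], 0.92)]
spray_bottle [([378.0, 256.0, 47.0, 73.0], 0.93)]
lidded_jar [([435.0, 232.0, 74.0, 70.0], 0.9)]
bottle_stand [([421.0, 217.0, 173.0, 119.0], 0.63)]
```

View pics/w1.png

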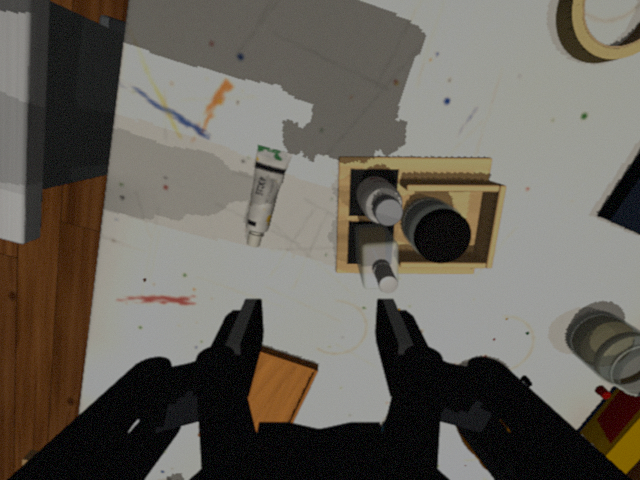

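The wrist view shows the cap top at (388,213), the spray head top at (388,284), the jar lid at (441,235), and stand base corners at about (338,157), (337,271) and (491,157).

```bash
python3 - <<'E'
from h import *
np.set_printoptions(precision=4,suppress=True)
d=robot.get_image("wrist")
print('cap',back(d,[388,213],.1),'head',back(d,[388,284],.122),'jar',back(d,[441.5,235],.075))
print('stand corners',back(d,[(338.5,157.5),(337,271.5),(491,157.5),(491,268)],.006))
im=cv2.resize(d['img'][145:300,325:515],None,fx=4,fy=4,interpolation=cv2.INTER_CUBIC); cv2.imwrite('pics/w1c.png',cv2.convertScaleAbs(im,alpha=1.4,beta=20))
E
```

```text
cap [[0.5361 0.02  ]] head [[ 0.5521 -0.0361]] jar [[0.6004 0.0096]]
stand corners [[ 0.4872  0.0471]
 [ 0.5262 -0.0834]
 [ 0.6484  0.0945]
 [ 0.7054 -0.026 ]]
```

View pics/w1c.png

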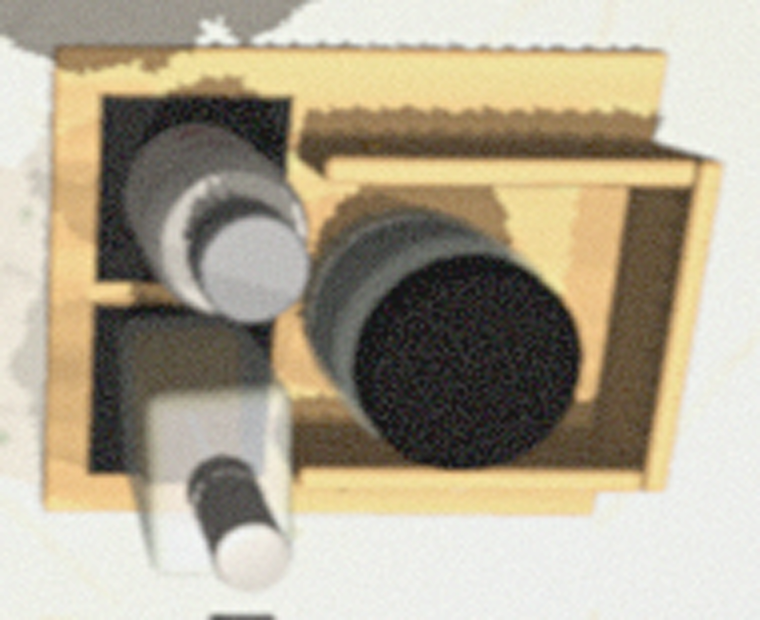

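The crop shows the pad and base corners clearly, so I'll fit the stand pose to them.

```bash
python3 - <<'E'
from h import *
from scipy.optimize import least_squares
np.set_printoptions(precision=4,suppress=True)
d=robot.get_image("wrist")
L=np.array([(-85,70),(-85,-70),(85,70),(85,-70),(-72,57),(-18,57),(-72,3),(-72,-3),(-72,-57)])/1000
cr=np.array([(57,47),(45,508),(665,50),(595,515),(102,97),(292,97),(97,283),(92,307),(88,472)])
uv=cr/4+[325,145]
def W(p,l,z):
    l=np.atleast_2d(l);c,s=np.cos(p[2]),np.sin(p[2]); return np.c_[p[0]+c*l[:,0]-s*l[:,1],p[1]+s*l[:,0]+c*l[:,1],np.full(len(l),z)]
f=least_squares(lambda p:(proj(d,W(p,L,.0065))-uv).ravel(),[.588,.001,.28],loss='soft_l1')
print(f.x,np.rad2deg(f.x[2])); print(f.fun.reshape(-1,2))
print('pads',W(f.x,[[-.045,.03],[-.045,-.03],[.015,0]],0))
print('cap',back(d,[388.75,212],.1005),'head',back(d,[388,284.2],.1225),'jar',back(d,[441.75,235.5],.075))
go([.536,.021,.17],16)
E
```

```text
[0.5881 0.0042 0.2806] 16.077203756915033
[[-0.7037 -0.1569]
 [-0.319   1.75  ]
 [ 1.8006 -0.1238]
 [ 0.5863  0.5914]
 [-0.522  -0.5827]
 [ 0.5582 -0.3405]
 [-0.825   0.1883]
 [ 0.2605 -0.8065]
 [-0.1527  0.957 ]]
pads [[ 0.5365  0.0206  0.    ]
 [ 0.5531 -0.0371  0.    ]
 [ 0.6025  0.0084  0.    ]]
cap [[0.5364 0.0209]] head [[ 0.5521 -0.0363]] jar [[0.6009 0.009 ]]
go [0.536, 0.021, 0.17] [ 1.04  6.18 10.05] [ 0.    -0.     0.006]
```

jog_arm(rows=[[[0.3,2,1,0,0,0.006,0.6],[0.6,4,4,0,0,0.006,0.6],[1,6,7,0,0,0.006,0.6],[1.04,6.2,10,0,0,0.006,0.6],[1.04,6.2,12,0,0,0.006,0.6],[1.04,6.2,12,0,0,0.006,0.6],[1.04,6.2,12,0,0,0.006,0.6],[1.04,6.2,12,0,0,0.006,0.6],[1.04,6.2,12,0,0,0.006,0.6],[1.04,6.2,12,0,0,0.006,0.6]]])

```text
time_s: 4.05
position: [0.5375, 0.0204, 0.1524]
ee_rot: [[-0.274, 0.962, 0.004], [0.962, 0.274, 0.0], [-0.001, 0.004, -1.0]]
wrist_force: [-0.4, -0.7, 0.8]
width: 0.597
grasp_force: 0.0
```

```bash
python3 - <<'E'
from h import *
go([.5364,.0208,.098],16)
E
```

```text
go [0.5364, 0.0208, 0.098] [ 0.07 -0.12  5.44] [ 0.004  0.001 -0.002]
```

jog_arm(rows=[[[0,-0.1,2,0.004,0,0,0.6],[0,-0.1,4,0.004,0,0,0.6],[0,-0.1,5.4,0.004,0,0,0.6],[0,-0.1,5.4,0.004,0,0,0.6],[0,-0.1,5.4,0.004,0,0,0.1],[0,-0.1,5.4,0.004,0,0,0.1],[0,-0.1,5.4,0.004,0,0,0.1],[0,-0.1,5.4,0.004,0,0,0.1],[0,-0.1,5.4,0.004,0,0,0.1],[0,-0.1,5.4,0.004,0,0,0.1]]])

```text
time_s: 4.88
position: [0.5366, 0.0202, 0.0982]
ee_rot: [[-0.274, 0.962, -0.0], [0.962, 0.274, -0.001], [-0.001, -0.0, -1.0]]
wrist_force: [-1.2, -0.2, 6.3]
width: 0.264
grasp_force: 59.2
```

jog_arm(rows=[[[0,0,-0.5,0,0,0,0.1],[0,0,-1.5,0,0,0,0.1],[0,0,-3,0,0,0,0.1],[0,0,-5,0,0,0,0.1],[0,0,-7,0,0,0,0.1],[0,0,-9,0,0,0,0.1],[0,0,-11,0,0,0,0.1],[0,0,-13,0,0,0,0.1],[0,0,-14,0,0,0,0.1],[0,0,-14,0,0,0,0.1]]])

```text
time_s: 5.72
position: [0.5374, 0.0204, 0.2395]
ee_rot: [[-0.274, 0.962, 0.002], [0.962, 0.274, -0.001], [-0.001, 0.002, -1.0]]
wrist_force: [0.9, -1.0, -1.2]
width: 0.267
grasp_force: 58.9
```

```bash
python3 - <<'E'
from h import *
d=robot.get_image("wrist"); cv2.imwrite('pics/w2.png',d['img']); s=robot.observe(); print(s['width'],s['wrist_force'],s['grasp_force'])
go([.4705,-.267,.235],16)
E
```

```text
0.264676730546557 [-0.39864957  0.18625916 -1.93271787] 58.88694763183594
go [0.4705, -0.267, 0.235] [-25.83 -14.24   0.29] [-0.001  0.001 -0.001]
```

View pics/w2.png

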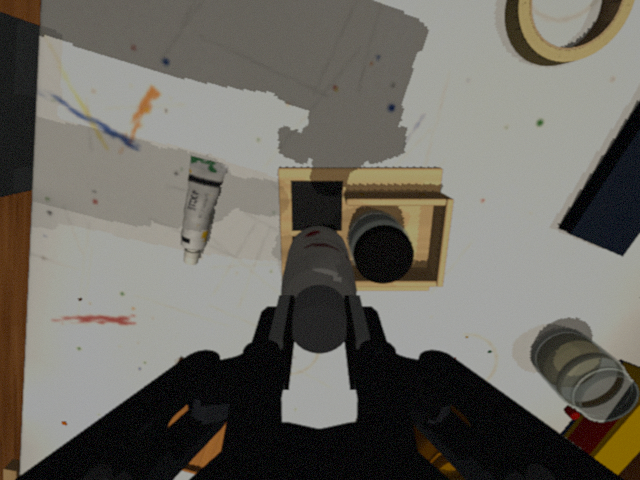

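Gripped centrally on the cap at (320,318), and it is hanging upright. I'm moving to the tray.

jog_arm(rows=[[[-1,-0.5,0,0,0,0,0.1],[-3,-1.6,0,0,0,0,0.1],[-6,-3.2,0,0,0,0,0.1],[-9.3,-5,0,0,0,0,0.1],[-12.7,-7,0,0,0,0,0.1],[-16.2,-9,0,0,0,0,0.1],[-19.6,-11,0,0,0,0,0.1],[-22.8,-12.7,0,0,0,0,0.1],[-25,-13.8,0,0,0,0,0.1],[-25.8,-14.2,0,0,0,0,0.1]]])

```text
time_s: 6.6
position: [0.4676, -0.2704, 0.2348]
ee_rot: [[-0.27, 0.963, -0.007], [0.963, 0.27, -0.001], [0.001, -0.007, -1.0]]
wrist_force: [0.4, -0.0, -1.1]
width: 0.264
grasp_force: 58.9
```

```bash
python3 - <<'E'
from h import *
from scipy.optimize import least_squares
np.set_printoptions(precision=4,suppress=True)
d=robot.get_image("wrist"); cv2.imwrite('pics/w3.png',d['img']); s=robot.observe(); print(s['position'],s['width'],s['wrist_force'])
go([.4705,-.267,.0975],16)
E
```

```text
[ 0.4679 -0.2702  0.2349] 0.2635500370223731 [ 0.8547 -1.0221  0.0216]
go [0.4705, -0.267, 0.0975] [ 0.22  0.44 13.74] [-0.007 -0.001 -0.006]
```

View pics/w3.png

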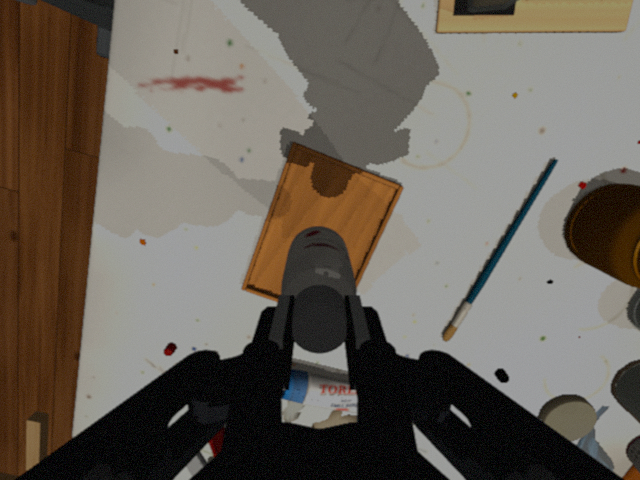

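The tray has corners at (294,143), (403,185) and (245,291), and its far half is free. Descending.

jog_arm(rows=[[[0.1,0.2,2,-0.003,0,0,0.1],[0.2,0.4,4,-0.007,0,0,0.1],[0.2,0.4,7,-0.007,0,0,0.1],[0.2,0.4,9.5,-0.007,0,0,0.1],[0.2,0.4,11.5,-0.007,0,0,0.1],[0.2,0.4,12.8,-0.007,0,0,0.1],[0.2,0.4,13.4,-0.007,0,0,0.1],[0.2,0.4,13.6,-0.007,0,0,0.1],[0.2,0.4,13.7,-0.007,0,0,0.1],[0.2,0.4,13.7,-0.007,0,0,0.1]]])

```text
time_s: 7.48
position: [0.4734, -0.2637, 0.1004]
ee_rot: [[-0.275, 0.961, 0.004], [0.961, 0.275, 0.0], [-0.001, 0.004, -1.0]]
wrist_force: [0.7, 0.1, -0.3]
width: 0.266
grasp_force: 58.9
```

```bash
python3 - <<'E'
from h import *
from scipy.optimize import least_squares
np.set_printoptions(precision=4,suppress=True)
d=robot.get_image("scene"); s=robot.observe(); print(s['position'],s['wrist_force'],s['ee_rot'][:,2])
d['img'][:]=d['img']; cv2.imwrite('pics/s3.png',cv2.resize(d['img'][250:400,380:540],None,fx=4,fy=4))
for x in robot.masks_of("scene","medium_bottle")[:1]: m=x['mask']; ys,xs=np.where(m); print(x['p'],xs.min(),xs.max(),ys.min(),ys.max())
go([.4705,-.267,.0967])
E
```

```text
[ 0.4736 -0.2639  0.1008] [-0.4871 -0.5492 -0.0533] [ 0.0045  0.     -1.    ]
0.74 420 448 277 323
go [0.4705, -0.267, 0.0967] [-0.19 -0.39  0.42] [0. 0. 0.]
```

View pics/s3.png

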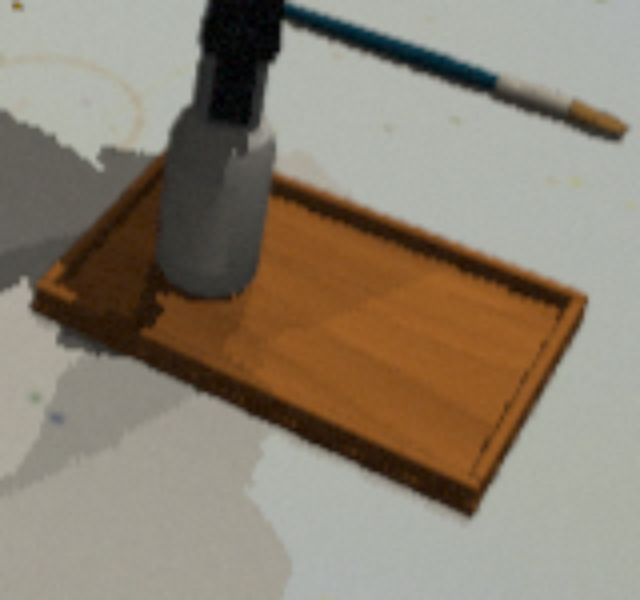

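The bottle is upright just above the tray floor, inside the rim. I'm lowering the last bit and releasing.

jog_arm(rows=[[[-0.1,-0.2,0.15,0,0,0,0.1],[-0.2,-0.3,0.3,0,0,0,0.1],[-0.2,-0.3,0.4,0,0,0,0.1],[-0.2,-0.3,0.4,0,0,0,0.1],[-0.2,-0.3,0.4,0,0,0,0.1],[-0.2,-0.3,0.4,0,0,0,0.35],[-0.2,-0.3,0.4,0,0,0,0.5],[-0.2,-0.3,0.4,0,0,0,0.6],[-0.2,-0.3,0.4,0,0,0,0.6],[-0.2,-0.3,0.4,0,0,0,0.6]]])

```text
time_s: 8.42
position: [0.4705, -0.2665, 0.0957]
ee_rot: [[-0.274, 0.962, 0.003], [0.962, 0.274, 0.001], [0.0, 0.003, -1.0]]
wrist_force: [0.5, 1.4, 0.0]
width: 0.598
grasp_force: 0.0
```

```bash
python3 - <<'E'
from h import *
go([.5523,-.0365,.24],16)
E
```

```text
go [0.5523, -0.0365, 0.24] [ 19.88  14.22 -14.39] [ 0.003 -0.    -0.001]
```

jog_arm(rows=[[[0,0,-2,0,0,0,0.6],[0,0,-5,0,0,0,0.6],[1,0.7,-8,0,0,0,0.6],[3.5,2.5,-10,0,0,0,0.6],[6.5,4.6,-10,0,0,0,0.6],[9.7,7,-10,0,0,0,0.6],[13,9.3,-10,0,0,0,0.6],[16,11.5,-10,0,0,0,0.6],[18.5,13.2,-10,0,0,0,0.6],[19.9,14.2,-10,0.002,0,0,0.6]]])

```text
time_s: 9.25
position: [0.5529, -0.0328, 0.1962]
ee_rot: [[-0.278, 0.961, 0.001], [0.961, 0.278, 0.001], [0.001, 0.002, -1.0]]
wrist_force: [0.7, -0.7, 0.4]
width: 0.594
grasp_force: 0.0
```

```bash
python3 - <<'E'
from h import *
np.set_printoptions(precision=4,suppress=True)
d=robot.get_image("wrist"); cv2.imwrite('pics/w4.png',d['img'])
print(proj(d,[.5521,-.0363,.1225]))
for x in robot.masks_of("wrist","spray_bottle")[:2]: print(x['p'],x['rect'])
go([.5523,-.0365,.108],16)
E
```

```text
[[314.8131 268.3384]]
0.69 [318.5, 236.8, 51.4, 82.0]
go [0.5523, -0.0365, 0.108] [-0.29 -0.16  8.8 ] [ 0.001 -0.001  0.004]
```

View pics/w4.png

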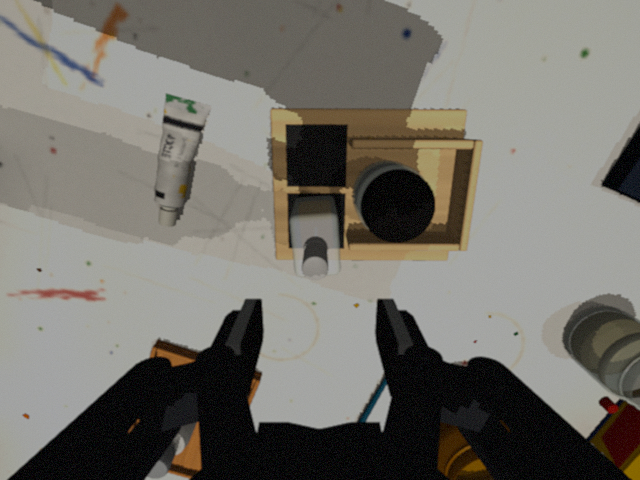

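The spray head top is at (315,266), and the prediction was (315,268). Descending onto it.

jog_arm(rows=[[[-0.2,-0.1,1,0,0,0,0.6],[-0.3,-0.15,3,0,0,0,0.6],[-0.3,-0.15,5,0,0,0,0.6],[-0.3,-0.15,7,0,0,0,0.6],[-0.3,-0.15,8.5,0,0,0,0.6],[-0.3,-0.15,9.2,0,0,0,0.6],[-0.3,-0.15,9.2,0,0,0.004,0.6],[-0.3,-0.15,9.2,0,0,0.004,0.6],[-0.3,-0.15,9.2,0,0,0.004,0.6],[-0.3,-0.15,9.2,0,0,0.004,0.6]]])

```text
time_s: 10.18
position: [0.5526, -0.04, 0.1056]
ee_rot: [[-0.27, 0.963, 0.003], [0.963, 0.27, -0.0], [-0.001, 0.003, -1.0]]
wrist_force: [0.5, 0.0, -0.9]
width: 0.599
grasp_force: 0.0
```

```bash
python3 - <<'E'
from h import *
go([.5523,-.0366,.104],16)
E
```

```text
go [0.5523, -0.0366, 0.104] [0.34 0.06 0.16] [ 0.003  0.001 -0.006]
```

jog_arm(rows=[[[0.2,0.05,0.1,0.003,0,0,0.6],[0.3,0.05,0.1,0.003,0,-0.005,0.6],[0.3,0.05,0.1,0.003,0,-0.005,0.6],[0.3,0.05,0.1,0.003,0,-0.005,0],[0.3,0.05,0.1,0.003,0,-0.005,0],[0.3,0.05,0.1,0.003,0,-0.005,0],[0.3,0.05,0.1,0.003,0,-0.005,0],[0.3,0.05,0.1,0.003,0,-0.005,0],[0.3,0.05,0.1,0.003,0,-0.005,0],[0.3,0.05,0.1,0.003,0,-0.005,0]]])

```text
time_s: 11.02
position: [0.5515, -0.0366, 0.1035]
ee_rot: [[-0.275, 0.961, -0.002], [0.961, 0.275, -0.0], [-0.0, -0.002, -1.0]]
wrist_force: [-0.4, 0.7, 2.0]
width: 0.179
grasp_force: 58.6
```

jog_arm(rows=[[[0,0,-0.5,0,0,0,0],[0,0,-1.5,0,0,0,0],[0,0,-3,0,0,0,0],[0,0,-5,0,0,0,0],[0,0,-7,0,0,0,0],[0,0,-9,0,0,0,0],[0,0,-11,0,0,0,0],[0,0,-13,0,0,0,0],[0,0,-14,0,0,0,0],[0,0,-14,0,0,0,0]]])

```text
time_s: 11.85
position: [0.5531, -0.0366, 0.2465]
ee_rot: [[-0.275, 0.961, 0.004], [0.961, 0.275, -0.001], [-0.002, 0.003, -1.0]]
wrist_force: [1.3, -0.1, -1.3]
width: 0.183
grasp_force: 58.6
```

```bash
python3 - <<'E'
from h import *
go([.4635,-.347,.24],16)
E
```

```text
go [0.4635, -0.347, 0.24] [-27.37 -17.16   0.64] [ 0.003  0.002 -0.   ]
```

jog_arm(rows=[[[-1,-0.6,0,0,0,0,0],[-3,-1.9,0,0,0,0,0],[-6,-3.8,0,0,0,0,0],[-9.3,-5.9,0,0,0,0,0],[-12.8,-8,0,0,0,0,0],[-16.3,-10.2,0,0,0,0,0],[-19.8,-12.4,0,0,0,0,0],[-23.2,-14.6,0,0,0,0,0],[-26,-16.3,0,0,0,0,0],[-27.3,-17.1,0,0,0,0,0]]])

```text
time_s: 12.68
position: [0.4592, -0.3501, 0.2413]
ee_rot: [[-0.271, 0.963, -0.006], [0.963, 0.271, -0.0], [0.002, -0.006, -1.0]]
wrist_force: [0.2, 1.3, -1.0]
width: 0.179
grasp_force: 58.6
```

jog_arm(rows=[[[0,0,0,0,0,0,0],[0,0,1,0,0,0,0],[0,0,3,0,0,0,0],[0,0,5.5,0,0,0,0],[0,0,8,0,0,0,0],[0,0,10,0,0,0,0],[0,0,12,0,0,0,0],[0,0,13,0,0,0,0],[0,0,13,0,0,0,0],[0,0,13,0,0,0,0]]])

```text
time_s: 13.52
position: [0.4621, -0.3447, 0.113]
ee_rot: [[-0.277, 0.961, -0.003], [0.961, 0.277, 0.001], [0.002, -0.003, -1.0]]
wrist_force: [-0.0, -0.8, -1.1]
width: 0.184
grasp_force: 58.6
```

```bash
python3 - <<'E'
from h import *
d=robot.get_image("scene"); cv2.imwrite('pics/s5.png',cv2.resize(d['img'][230:400,380:540],None,fx=3.5,fy=3.5))
go([.4635,-.347,.1022],16)
E
```

```text
go [0.4635, -0.347, 0.1022] [-0.16  0.03  1.2 ] [-0.001  0.     0.001]
```

View pics/s5.png

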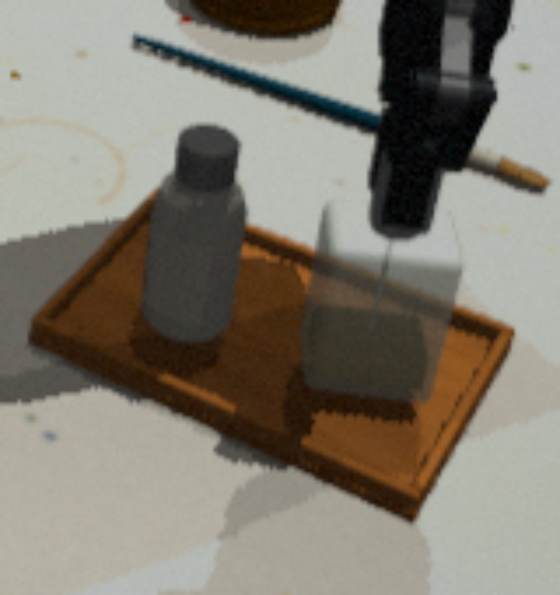

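The medium bottle stands upright in the left half of the tray, and the spray bottle hovers upright inside the right half. I'm lowering 1.1 cm and releasing.

jog_arm(rows=[[[-0.1,0,0.4,0,0,0,0],[-0.1,0,0.8,0,0,0,0],[-0.1,0,1.05,0,0,0,0],[-0.1,0,1.1,0,0,0,0],[-0.1,0,1.1,0,0,0,0],[-0.1,0,1.1,0,0,0,0.2],[-0.1,0,1.1,0,0,0,0.3],[-0.1,0,1.1,0,0,0,0.5],[-0.1,0,1.1,0,0,0,0.5],[-0.1,0,1.1,0,0,0,0.5]]])

```text
time_s: 14.4
position: [0.4626, -0.3472, 0.1029]
ee_rot: [[-0.275, 0.961, -0.001], [0.961, 0.275, -0.001], [-0.001, -0.002, -1.0]]
wrist_force: [-0.6, -0.3, -0.1]
width: 0.503
grasp_force: 0.0
```

```bash
python3 - <<'E'
from h import *
go([.60,.008,.18],16)
E
```

```text
go [0.6, 0.008, 0.18] [30.36 22.98 -7.76] [-0.002  0.001 -0.   ]
```

jog_arm(rows=[[[0,0,-2,0,0,0,0.5],[0,0,-5,0,0,0,0.6],[0.8,0.6,-8,0,0,0,0.7],[3,2.2,-10,0,0,0,0.8],[6,4.5,-10,0,0,0,0.9],[9,6.8,-10,0,0,0,0.95],[12.2,9.2,-10,0,0,0,0.95],[15.3,11.6,-10,0,0,0,0.95],[18.4,14,-10,0,0,0,0.95],[21.5,16.3,-10,0,0,0,0.95]]])

```text
time_s: 15.23
position: [0.5607, -0.0936, 0.2026]
ee_rot: [[-0.275, 0.961, -0.001], [0.961, 0.275, -0.001], [-0.0, -0.001, -1.0]]
wrist_force: [0.6, -0.1, -0.2]
width: 0.949
grasp_force: 0.0
```

jog_arm(rows=[[[3,2.2,0,0,0,0,0.95],[6,4.4,0,0,0,0,0.95],[8,6,0,0,0,0,0.95],[8.8,6.7,0,0,0,0,0.95],[8.8,6.7,0,0,0,0,0.95],[8.8,6.7,0,0,0,0,0.95],[8.8,6.7,0,0,0,0,0.95],[8.8,6.7,0,0,0,0,0.95],[8.8,6.7,0,0,0,0,0.95],[8.8,6.7,0,0,0,0,0.95]]])

```text
time_s: 16.07
position: [0.6, 0.0063, 0.2023]
ee_rot: [[-0.273, 0.962, -0.002], [0.962, 0.273, -0.001], [-0.0, -0.002, -1.0]]
wrist_force: [-0.3, 0.3, -0.6]
width: 0.948
grasp_force: 0.0
```

```bash
python3 - <<'E'
from h import *
np.set_printoptions(precision=4,suppress=True)
d=robot.get_image("wrist"); cv2.imwrite('pics/w6.png',d['img'])
print(proj(d,[[.601,.009,.075],[.5365,.0206,.007],[.5531,-.0371,.007]]))
m=robot.masks_of("wrist","lidded_jar")[0]; print(m['p'],m['rect'])
go([.601,.009,.05],16)
E
```

```text
[[320.4069 234.7054]
 [256.9111 183.3567]
 [260.54   244.5075]]
0.72 [324.4, 230.5, 69.1, 84.7]
go [0.601, 0.009, 0.05] [ 0.19  0.17 15.23] [-0.002  0.    -0.002]
```

View pics/w6.png

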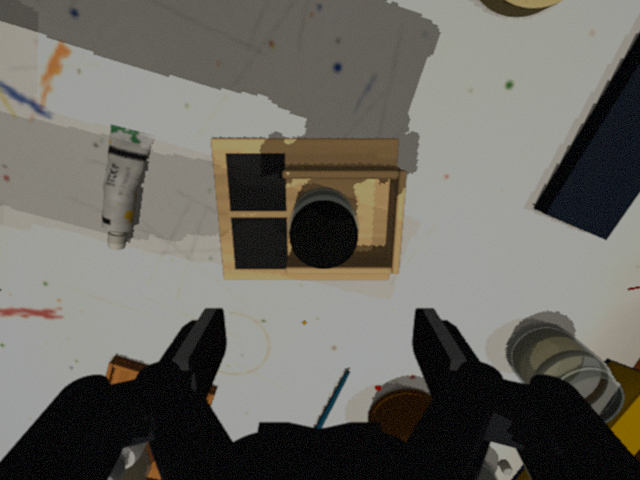

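The lid is at (324,230) and the empty pads are at (257,182) and (260,243), matching the stand model. Descending over the jar with the fingers in front and behind.

jog_arm(rows=[[[0.2,0.2,2,0,0,0,0.9],[0.35,0.3,5,0,0,0,0.9],[0.35,0.3,7.5,0,0,0,0.9],[0.35,0.3,9,0,0,0,0.9],[0.35,0.3,10.5,0,0,0,0.9],[0.35,0.3,12,0,0,0,0.9],[0.35,0.3,12,0,0,0,0.9],[0.35,0.3,12,0,0,0,0.9],[0.35,0.3,12,0,0,0,0.9],[0.35,0.3,12,0,0,0,0.9]]])

```text
time_s: 17.0
position: [0.603, 0.0117, 0.0836]
ee_rot: [[-0.275, 0.961, 0.001], [0.961, 0.275, -0.001], [-0.001, 0.0, -1.0]]
wrist_force: [0.2, -0.1, -0.2]
width: 0.9
grasp_force: 0.0
```

```bash
python3 - <<'E'
from h import *
print(robot.observe()['wrist_force']); go([.602,.0108,.045],16)
E
```

```text
[ 0.15487951 -0.12192074 -0.22757987]
go [0.602, 0.0108, 0.045] [-0.05 -0.12  3.86] [ 0.     0.001 -0.   ]
```

jog_arm(rows=[[[0,-0.1,1,0,0,0,0.9],[0,-0.1,2,0,0,0,0.9],[0,-0.1,3,0,0,0,0.9],[0,-0.1,3.8,0,0,0,0.9],[0,-0.1,3.8,0,0,0,0.9],[0,-0.1,3.8,0,0,0,0.5],[0,-0.1,3.8,0,0,0,0.5],[0,-0.1,3.8,0,0,0,0.5],[0,-0.1,3.8,0,0,0,0.5],[0,-0.1,3.8,0,0,0,0.5]]])

```text
time_s: 17.83
position: [0.6014, 0.0115, 0.0446]
ee_rot: [[-0.275, 0.961, -0.001], [0.961, 0.275, -0.0], [-0.0, -0.001, -1.0]]
wrist_force: [0.8, 0.5, -0.4]
width: 0.671
grasp_force: 65.1
```

jog_arm(rows=[[[0,0,-0.5,0,0,0,0.5],[0,0,-1.5,0,0,0,0.5],[0,0,-3,0,0,0,0.5],[0,0,-5,0,0,0,0.5],[0,0,-7,0,0,0,0.5],[0,0,-9,0,0,0,0.5],[0,0,-11,0,0,0,0.5],[0,0,-12,0,0,0,0.5],[0,0,-12,0,0,0,0.5],[0,0,-12,0,0,0,0.5]]])

```text
time_s: 18.67
position: [0.6012, 0.0115, 0.1643]
ee_rot: [[-0.275, 0.961, -0.001], [0.961, 0.275, -0.001], [-0.0, -0.001, -1.0]]
wrist_force: [-0.2, 0.2, -5.9]
width: 0.673
grasp_force: 65.2
```

```bash
python3 - <<'E'
from h import *
from scipy.optimize import minimize
np.set_printoptions(precision=4,suppress=True)
for c in("scene","side","wrist"):
    d=robot.get_image(c); r=robot.masks_of(c,"coaster")
    if not r or r[0]['p']<.5: print(c,'none'); continue
    m=r[0]['mask'].astype(np.uint8); k=max(cv2.findContours(m,0,1)[0],key=cv2.contourArea).reshape(-1,2)
    w=back(d,k,.006); ce,ra=cv2.minEnclosingCircle((w*1000).astype(np.float32)); print(c,r[0]['p'],'circle',ce,ra,'bbox mid',(w.min(0)+w.max(0))/2,np.ptp(w,axis=0))
    if c=='scene': cv2.imwrite('pics/s7.png',cv2.resize(d['img'][150:300,130:380],None,fx=3,fy=3))
go([.462,.279,.165],16)
E
```

```text
scene 0.86 circle (460.7563171386719, 281.177734375) 49.8897819519043 bbox mid [0.462  0.2798] [0.0961 0.0954]
side 0.76 circle (465.7437744140625, 279.73291015625) 48.927635192871094 bbox mid [0.4676 0.2801] [0.0909 0.097 ]
wrist none
go [0.462, 0.279, 0.165] [29.53 -5.94 -0.18] [-0.005 -0.001 -0.   ]
```

View pics/s7.png

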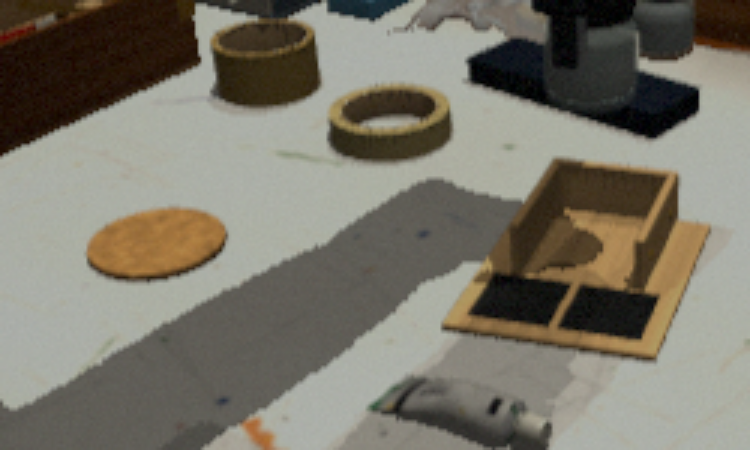

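The jar is held upright above the table (about (590,50) in the crop), the stand is empty, and the coaster is at (157,243). I'm moving most of the way, then looking with the wrist camera.

jog_arm(rows=[[[0.8,-0.2,0,0,0,0,0.5],[2.5,-0.5,0,0,0,0,0.5],[5,-1,0,0,0,0,0.5],[8,-1.6,0,0,0,0,0.5],[11,-2.2,0,0,0,0,0.5],[14,-2.8,0,0,0,0,0.5],[16.5,-3.3,0,0,0,0,0.5],[18.5,-3.7,0,0,0,0,0.5],[19.5,-4,0,0,0,0,0.5],[19.5,-4,0,0,0,0,0.5]]])

```text
time_s: 19.8
position: [0.5073, 0.1901, 0.1641]
ee_rot: [[-0.279, 0.96, -0.003], [0.96, 0.279, -0.0], [0.001, -0.003, -1.0]]
wrist_force: [1.2, -0.0, -5.0]
width: 0.672
grasp_force: 65.2
```

```bash
python3 - <<'E'
from h import *
np.set_printoptions(precision=4,suppress=True)
d=robot.get_image("wrist"); cv2.imwrite('pics/w8.png',d['img']); r=robot.masks_of("wrist","coaster")
for x in r[:2]:
    m=x['mask'].astype(np.uint8); k=max(cv2.findContours(m,0,1)[0],key=cv2.contourArea).reshape(-1,2)
    w=back(d,k,.006); ce,ra=cv2.minEnclosingCircle((w*1000).astype(np.float32)); print(x['p'],x['rect'],'circle',ce,ra,(w.min(0)+w.max(0))/2,np.ptp(w,axis=0))
go([.464,.280,.165],16)
E
```

```text
0.65 [306.6, 93.0, 125.7, 135.2] circle (469.50390625, 286.7153625488281) 48.10204315185547 [0.4694 0.2869] [0.0952 0.0947]
go [0.464, 0.28, 0.165] [10.08 -1.77 -0.08] [-0.002  0.001  0.001]
```

jog_arm(rows=[[[0.7,0,0,0,0,0,0.5],[1.4,0,0,0,0,0,0.5],[2,0,0,0,0,0,0.5],[2,0,0,0,0,0,0.5],[2,0,0,0,0,0,0.5],[2,0,0,0,0,0,0.5],[2,0,0,0,0,0,0.5],[2,0,0,0,0,0,0.5],[2,0,0,0,0,0,0.5],[2,0,0,0,0,0,0.5]]])

```text
time_s: 20.73
position: [0.5035, 0.207, 0.1642]
ee_rot: [[-0.275, 0.961, -0.002], [0.961, 0.275, -0.001], [-0.0, -0.002, -1.0]]
wrist_force: [0.3, 0.9, -4.1]
width: 0.676
grasp_force: 65.2
```

```bash
python3 - <<'E'
from h import *
np.set_printoptions(precision=4,suppress=True)
def fit(d,k):
    w=back(d,k,.006); ce,ra=cv2.minEnclosingCircle((w*1000).astype(np.float32)); e=cv2.fitEllipse((w*1000).astype(np.float32)); return np.array(ce),ra,e
for c in ("wrist","wrist","scene","side"):
    d=robot.get_image(c)
    for x in robot.masks_of(c,"coaster")[:1]:
        m=x['mask'].astype(np.uint8); k=max(cv2.findContours(m,0,1)[0],key=cv2.contourArea).reshape(-1,2); print(c,x['p'],x['rect'],*fit(d,k))
    hsv=cv2.cvtColor(d['img'],cv2.COLOR_BGR2HSV); q=(cv2.inRange(hsv,(5,70,60),(25,255,255))); u,v,_,_=np.array(x['rect'])
    g=np.zeros_like(q); u,v,a,b=[int(t) for t in x['rect']]; g[max(0,v-b//2-8):v+b//2+8,u-a//2-8:u+a//2+8]=255
    q=cv2.morphologyEx(q&g,cv2.MORPH_OPEN,np.ones((3,3))); k=max(cv2.findContours(q,0,1)[0],key=cv2.contourArea).reshape(-1,2); k=cv2.convexHull(k).reshape(-1,2); print(' col',*fit(d,k))
    if c=='wrist': cv2.imwrite('pics/w9.png',d['img'])
go([.464,.280,.165],16)
E
```

```text
wrist 0.9 [304.1, 117.3, 123.1, 134.6] [469.5008 287.175 ] 47.80588150024414 ((469.4327697753906, 287.087646484375), (94.11671447753906, 94.32141876220703), 144.2526397705078)
 col [469.7708 286.9766] 47.651771545410156 ((469.8109436035156, 287.0540771484375), (94.77689361572266, 94.9152603149414), 88.34129333496094)
wrist 0.82 [303.5, 116.3, 123.0, 134.4] [469.285 286.95 ] 47.84770584106445 ((469.4034423828125, 287.13482666015625), (94.0899658203125, 94.46781921386719), 152.7238311767578)
 col [469.7397 287.0345] 47.65294647216797 ((469.7735900878906, 287.06964111328125), (94.80437469482422, 95.0272445678711), 69.94120788574219)
scene 0.72 [182.0, 232.8, 48.6, 18.7] [463.7583 278.721 ] 50.640159606933594 ((463.3378601074219, 279.1337890625), (90.88245391845703, 98.14791870117188), 141.17869567871094)
 col [463.4936 280.7951] 48.735843658447266 ((463.9443054199219, 281.14105224609375), (93.30020141601562, 97.01145935058594), 149.37232971191406)
side 0.71 [269.1, 204.2, 40.1, 27.9] [466.8559 280.6714] 51.21715545654297 ((467.1840515136719, 280.15667724609375), (94.00001525878906, 99.22830200195312), 164.00962829589844)
 col [467.5916 284.634 ] 47.81033706665039 ((466.9057922363281, 284.6072998046875), (92.2898941040039, 95.65104675292969), 172.8673553466797)
go [0.464, 0.28, 0.165] [ 8.09 -1.79 -0.07] [-0.002 -0.    -0.   ]
```

View pics/w9.png

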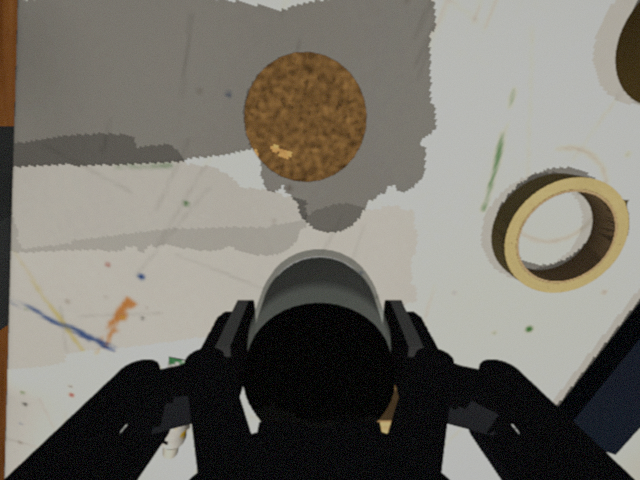

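The coaster is at (305,117), with the jar held at (318,365). The wrist fit puts the coaster centre at (0.469,0.287).

```bash
python3 - <<'E'
from h import *
np.set_printoptions(precision=2,suppress=True)
d=robot.get_image("wrist"); p=np.array(robot.observe()['position'])
a=np.linspace(0,6.28,60); q=proj(d,np.c_[p[0]+.028*np.cos(a),p[1]+.028*np.sin(a),np.full(60,p[2]+.0304)]); print('lid pred',q.min(0),q.max(0))
go([.4685,.2858,.06],16)
E
```

```text
lid pred [234.77 305.03] [398.76 440.66]
go [0.4685, 0.2858, 0.06] [ 8.52 -1.18 10.43] [-0. -0. -0.]
```

```bash
python3 - <<'E'
import cv2,numpy as np
im=cv2.imread('pics/w9.png')[235:445,205:430]
cv2.imwrite('pics/w9c.png',cv2.resize(np.clip((im/255.)**.45*255,0,255).astype(np.uint8),None,fx=3,fy=2.8/2.8*3*0.95))
E
```

```text
(no output)
```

View pics/w9c.png

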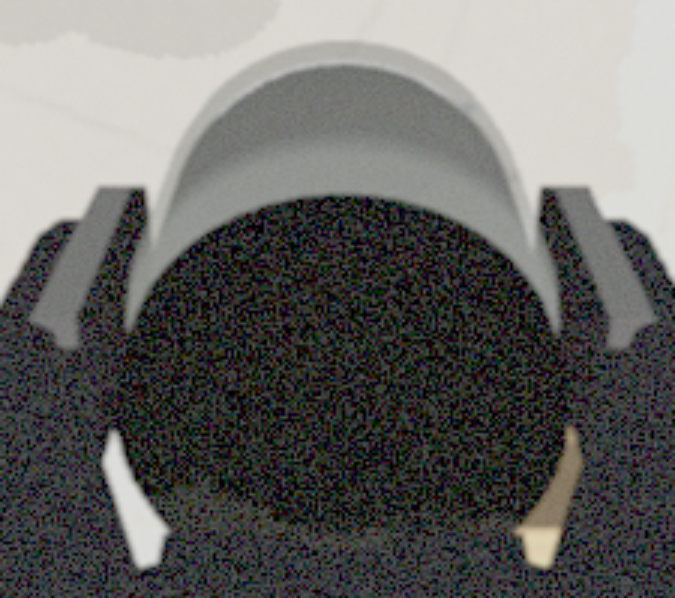

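```bash
python3 - <<'E'
from h import *
np.set_printoptions(precision=1,suppress=True)
d=robot.get_image("wrist"); s=robot.observe(); p=np.array(s['position']); R=np.array(s['ee_rot']); print(s['wrist_force'][2])
a=np.linspace(0,6.28,90)
for b in(-.0386,-.045):
  for dx in(0,.003):
    for z,r in((0,.03),(.057,.03),(.057,.028),(.069,.028)):
        c=p+R[:,0]*dx; q=proj(d,np.c_[c[0]+r*np.cos(a),c[1]+r*np.sin(a),np.full(90,c[2]+b+z)]); print(b,dx,z,r,'cols',q[:,0].min(),q[:,0].max(),'rows',q[:,1].min(),q[:,1].max())
E
```

```text
-4.466292718497867
-0.0386 0 0 0.03 cols 261.06101020001074 374.3413018318506 rows 234.44791705780315 337.2473239707651
-0.0386 0 0.057 0.03 cols 236.77247360563857 397.21339410087114 rows 282.9393941408816 418.8268524333007
-0.0386 0 0.057 0.028 cols 242.15522430968292 391.83477451357544 rows 288.1565303594784 414.89689097943307
-0.0386 0 0.069 0.028 cols 234.70980163270212 398.79277880149795 rows 304.90986973912123 440.59003718875
-0.0386 0.003 0 0.03 cols 260.76162421151037 374.63252951393446 rows 228.71525285707423 332.58929874789925
-0.0386 0.003 0.057 0.03 cols 236.16527247440018 397.7964332043741 rows 275.00889903313066 412.9176360909093
-0.0386 0.003 0.057 0.028 cols 241.58826955159304 392.3777381636588 rows 280.3091637787183 408.9334167727368
-0.0386 0.003 0.069 0.028 cols 234.0271831597658 399.44492047587573 rows 296.39108134683363 434.28526526387896
-0.045 0 0 0.03 cols 262.92392364330624 372.5866372431946 rows 230.81168156676068 330.8397821115782
-0.045 0 0.057 0.03 cols 240.47507344077255 393.73761293534557 rows 275.43692457217406 406.6574223822159
-0.045 0 0.057 0.028 cols 245.6033152116688 388.6006187103195 rows 280.44330619189157 402.838268760616
-0.045 0 0.069 0.028 cols 238.8504411951701 394.92346565403386 rows 295.566461816248 426.34406643681746
-0.045 0.003 0 0.03 cols 262.64352534834075 372.859640546076 rows 225.25297577571982 326.2930157085849
-0.045 0.003 0.057 0.03 cols 239.92150414127155 394.26979958730266 rows 267.83159452119827 400.9153588696348
-0.045 0.003 0.057 0.028 cols 245.08874522036763 389.0962618156302 rows 272.9138995193584 397.0456949889668
-0.045 0.003 0.069 0.028 cols 238.23348141561416 395.51365079694153 rows 287.4188834760539 420.2246906707032
```

```bash
python3 - <<'E'
from h import *
np.set_printoptions(precision=1,suppress=True)
d=robot.get_image("wrist"); s=robot.observe(); p=np.array(s['position']); R=np.array(s['ee_rot'])
f=lambda x,y,z: proj(d,p+R@np.array([x,y,z]))[0]
for z in(0,.006,.014): print('tip',z,f(.011,.03,z),f(.011,-.03,z),f(.011,.044,z))
print('cap top w2',f(0,0,-.0025), f(.0125,0,-.0025),f(-.0125,0,-.0025)); print('spray')
# held jar in the outside cameras: predicted vs mask
for c in("scene","side"):
    e=robot.get_image(c)
    a=np.linspace(0,6.28,60)
    for dx in(0,-.007):
        o=p+R[:,0]*dx; P=np.vstack([np.c_[o[0]+r*np.cos(a),o[1]+r*np.sin(a),np.full(60,o[2]-.0386+z)] for z,r in((0,.03),(.057,.03),(.069,.028))]); q=proj(e,P); print(c,dx,q.min(0),q.max(0))
    for x in robot.masks_of(c,"lidded_jar")[:1]:
        ys,xs=np.where(x['mask']); print(x['p'],xs.min(),xs.max(),ys.min(),ys.max())
    q=q.mean(0).astype(int); cv2.imwrite(f'pics/j_{c}.png',cv2.resize(e['img'][q[1]-50:q[1]+50,q[0]-50:q[0]+50],None,fx=5,fy=5))
a=cv2.imread('pics/j_scene.png');b=cv2.imread('pics/j_side.png'); cv2.imwrite('pics/jj.png',cv2.resize(np.hstack([a,b]),(800,400)))
E
```

```text
tip 0 [389.5 305.7] [244.9 305.7] [423.3 305.7]
tip 0.006 [386.9 298.9] [247.7 298.9] [419.3 298.9]
tip 0.014 [383.6 290.6] [251.1 290.6] [414.5 290.6]
cap top w2 [317.2 332.1] [317.2 305.4] [317.3 357.3]
spray
scene 0 [192.4 138.9] [228.3 184. ]
scene -0.007 [195.7 139.2] [231.6 184.4]
0.95 199 229 141 185
side 0 [272.1 142. ] [300.5 183.1]
side -0.007 [273.6 143.4] [302.1 184.6]
0.84 275 300 146 183
```

View pics/jj.png

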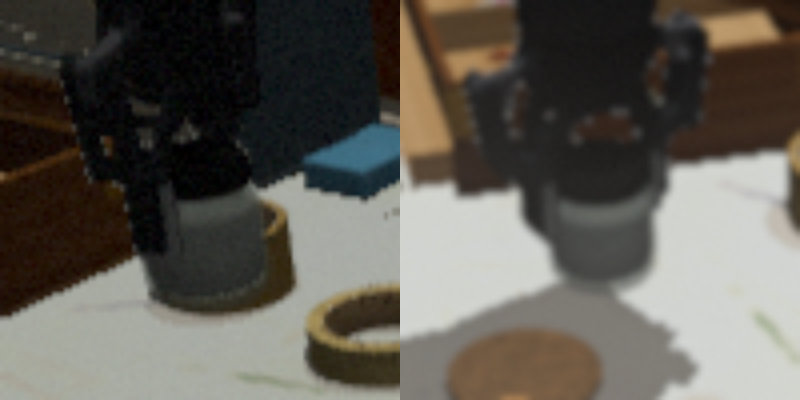

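The held jar is upright in both views. Its offset in the grip is only a few mm, so I'll place it and verify against the coaster rim.

```bash
python3 - <<'E'
from h import *
go([.467,.2885,.060],16)
E
```

```text
go [0.467, 0.2885, 0.06] [ 8.82 -1.25 10.42] [-0.002  0.    -0.   ]
```

jog_arm(rows=[[[1.5,-0.2,0,0,0,0,0.5],[3.5,-0.5,0.5,0,0,0,0.5],[5.5,-0.8,1.5,0,0,0,0.5],[7.5,-1.1,3,0,0,0,0.5],[8.6,-1.2,5,0,0,0,0.5],[8.8,-1.25,7,0,0,0,0.5],[8.8,-1.25,9,0,0,0,0.5],[8.8,-1.25,10.4,0,0,0,0.5],[8.8,-1.25,10.4,0,0,0,0.5],[8.8,-1.25,10.4,0,0,0,0.5]]])

```text
time_s: 22.32
position: [0.4664, 0.2879, 0.0596]
ee_rot: [[-0.276, 0.961, -0.004], [0.961, 0.276, -0.002], [-0.001, -0.004, -1.0]]
wrist_force: [-0.2, 0.7, -4.4]
width: 0.67
grasp_force: 66.0
```

```bash
python3 - <<'E'
from h import *
go([.467,.2885,.0452],16)
E
```

```text
go [0.467, 0.2885, 0.0452] [0.04 0.08 1.44] [-0.004  0.001 -0.   ]
```

jog_arm(rows=[[[0,0.05,0.5,-0.003,0,0,0.5],[0,0.05,1,-0.003,0,0,0.5],[0,0.05,1.3,-0.003,0,0,0.5],[0,0.05,1.45,-0.003,0,0,0.5],[0,0.05,1.45,-0.003,0,0,0.5],[0,0.05,1.45,-0.003,0,0,0.7],[0,0.05,1.45,-0.003,0,0,0.8],[0,0.05,1.45,-0.003,0,0,0.9],[0,0.05,1.45,-0.003,0,0,0.95],[0,0.05,1.45,-0.003,0,0,0.95]]])

```text
time_s: 23.15
position: [0.468, 0.2888, 0.0465]
ee_rot: [[-0.275, 0.961, 0.002], [0.961, 0.275, 0.001], [0.0, 0.003, -1.0]]
wrist_force: [-1.2, -0.8, 0.1]
width: 0.945
grasp_force: 0.0
```

jog_arm(rows=[[[0,0,-1,0,0,0,0.95],[0,0,-3,0,0,0,0.95],[0,0,-5,0,0,0,0.95],[-1,0,-8,0,0,0,0.95],[-3,0,-11,0,0,0,0.95],[-5,0,-13,0,0,0,0.9],[-6,0,-14,0,0,0,0.9],[-6,0,-14,0,0,0,0.9],[-6,0,-14,0,0,0,0.9],[-6,0,-14,0,0,0,0.9]]])

```text
time_s: 23.98
position: [0.4829, 0.2309, 0.1843]
ee_rot: [[-0.276, 0.961, -0.002], [0.961, 0.276, -0.0], [0.0, -0.002, -1.0]]
wrist_force: [0.9, -0.0, 0.5]
width: 0.896
grasp_force: 0.0
```

```bash
python3 - <<'E'
from h import *
from scipy.optimize import least_squares
np.set_printoptions(precision=4,suppress=True)
for c in("wrist","wrist"):
    d=robot.get_image(c); g=robot.masks_of(c,"coaster"); j=robot.masks_of(c,"lidded_jar")
    J=j[0]['mask']; print(c,g[0]['p'],g[0]['rect'],j[0]['p'],j[0]['rect'])
    hsv=cv2.cvtColor(d['img'],cv2.COLOR_BGR2HSV); u,v,a,b=[int(t) for t in g[0]['rect']]
    # full coaster disc outer outline = hull of coaster mask, minus points near the jar
    k=cv2.convexHull(np.argwhere(g[0]['mask'])[:,::-1].astype(np.int32)).reshape(-1,2)
    near=cv2.dilate(J.astype(np.uint8),np.ones((9,9)))>0; k=np.array([q for q in k if not near[q[1],q[0]]])
    w=back(d,k,.006); f=least_squares(lambda p:np.hypot(w[:,0]-p[0],w[:,1]-p[1])-.048,[.468,.285],loss='soft_l1',f_scale=.002); print('coaster fit',f.x,np.abs(f.fun).max(),len(k))
    # jar: silhouette hull model fit
    t=np.linspace(0,2*np.pi,60)
    def rect(p):
        P=np.vstack([np.c_[p[0]+r*np.cos(t),p[1]+r*np.sin(t),np.full(60,z)] for z,r in((.006,.03),(.063,.03),(.075,.028))]); q=proj(d,P); return np.r_[(q.min(0)+q.max(0))/2]
    ys,xs=np.where(J); m=np.array([xs.min()+xs.max(),ys.min()+ys.max()])/2
    f=least_squares(lambda p:rect(p)-m,[.467,.285]); print('jar sil',f.x)
    gr=cv2.GaussianBlur(cv2.cvtColor(d['img'],cv2.COLOR_BGR2GRAY),(3,3),0); dk=((gr<22)&near).astype(np.uint8); dk=cv2.morphologyEx(dk,2,np.ones((3,3)))
    k=max(cv2.findContours(dk,0,1)[0],key=cv2.contourArea); print('lid dark',cv2.boundingRect(k),'lid pred at sil',[proj(d,[f.x[0],f.x[1],.075])])
cv2.imwrite('pics/w12.png',d['img'])
E
```

```text
wrist 0.74 [320.9, 153.2, 111.0, 118.6] 0.74 [321.5, 166.2, 81.8, 89.4]
coaster fit [0.4694 0.287 ] 0.0007959053709368918 34
jar sil [0.469  0.2839]
lid dark (282, 128, 78, 79) lid pred at sil [array([[320.0202, 168.1055]])]
wrist 0.76 [321.9, 151.9, 110.1, 117.7] 0.8 [321.6, 167.1, 83.1, 89.1]
coaster fit [0.4695 0.2867] 0.0013735439382413991 35
jar sil [0.4691 0.2842]
lid dark (283, 128, 77, 79) lid pred at sil [array([[320.5255, 168.1166]])]
```

The jar stands on the coaster about 3 mm from its centre in the wrist measurement. Next I'm fetching the medium bottle.

```bash
python3 - <<'E'
from h import *
go([.4705,-.2665,.185],16)
E
```

```text
go [0.4705, -0.2665, 0.185] [-47.47 -14.97  -0.  ] [-0.001  0.     0.001]
```

jog_arm(rows=[[[-1.5,-0.5,0,0,0,0,0.8],[-4,-1.3,0,0,0,0,0.7],[-7,-2.2,0,0,0,0,0.6],[-10.3,-3.2,0,0,0,0,0.6],[-13.6,-4.3,0,0,0,0,0.6],[-16.9,-5.3,0,0,0,0,0.6],[-20.2,-6.4,0,0,0,0,0.6],[-23.5,-7.4,0,0,0,0,0.6],[-26.8,-8.5,0,0,0,0,0.6],[-30,-9.5,0,0,0,0,0.6]]])

```text
time_s: 25.12
position: [0.4748, -0.0853, 0.1855]
ee_rot: [[-0.276, 0.961, 0.001], [0.961, 0.276, 0.0], [0.0, 0.001, -1.0]]
wrist_force: [0.5, -0.3, 0.3]
width: 0.599
grasp_force: 0.0
```

jog_arm(rows=[[[-3.3,-1,0,0,0,0,0.6],[-6.6,-2.1,0,0,0,0,0.6],[-9.9,-3.1,0,0,0,0,0.6],[-13,-4.1,0,0,0,0,0.6],[-15.5,-4.9,0,0,0,0,0.6],[-17.2,-5.4,0,0,0,0,0.6],[-17.5,-5.5,0,0,0,0,0.6],[-17.5,-5.5,0,0,0,0,0.6],[-17.5,-5.5,0,0,0,0,0.6],[-17.5,-5.5,0,0,0,0,0.6]]])

```text
time_s: 25.95
position: [0.4705, -0.266, 0.1854]
ee_rot: [[-0.277, 0.961, 0.0], [0.961, 0.277, 0.001], [0.001, 0.001, -1.0]]
wrist_force: [0.6, -0.3, -0.6]
width: 0.602
grasp_force: 0.0
```

```bash
cat > meas.py <<'E'
from h import *
from scipy.optimize import least_squares
np.set_printoptions(precision=4,suppress=True)
t=np.linspace(0,2*np.pi,60)
SH={"medium_bottle":((0,.0195),(.074,.0195),(.076,.0125),(.094,.0125)),"lidded_jar":((0,.03),(.057,.03),(.069,.028))}
def sil(name,z0,g,c="wrist"):
    """position from mask bounding box against a model silhouette"""
    d=robot.get_image(c); r=robot.masks_of(c,name)
    if not r: print(name,'none'); return
    ys,xs=np.where(r[0]['mask']); m=np.array([xs.min()+xs.max()+1,ys.min()+ys.max()+1])/2
    def f(p):
        if name=="spray_bottle":
            a=np.deg2rad(16); B=[[p[0]+sx*.018*np.cos(a)-sy*.025*np.sin(a),p[1]+sx*.018*np.sin(a)+sy*.025*np.cos(a),z0+z] for sx in(-1,1) for sy in(-1,1) for z in(0,.075)]
            P=np.vstack([B,np.c_[p[0]+.0085*np.cos(t),p[1]+.0085*np.sin(t),np.full(60,z0+.116)]])
        else: P=np.vstack([np.c_[p[0]+q*np.cos(t),p[1]+q*np.sin(t),np.full(60,z0+z)] for z,q in SH[name]])
        u=proj(d,P); return (u.min(0)+u.max(0))/2
    s=least_squares(lambda p:f(p)-m,g); print(c,name,round(r[0]['p'],2),s.x,'rect',r[0]['rect'])
E
python3 - <<'E'
from meas import *
sil("medium_bottle",.005,[.47,-.267]); sil("spray_bottle",.005,[.463,-.347])
go([.4705,-.2665,.0965],16)
E
```

```text
wrist medium_bottle 0.64 [ 0.4709 -0.2666] rect [318.7, 237.0, 58.2, 71.7]
wrist spray_bottle 0.57 [ 0.466  -0.3465] rect [284.6, 325.8, 51.7, 107.9]
go [0.4705, -0.2665, 0.0965] [-0.02 -0.04  8.93] [0.001 0.    0.001]
```

Both match expectation. Descending and gripping the cap.

jog_arm(rows=[[[0,0,1.5,0,0,0,0.6],[0,0,3.5,0,0,0,0.6],[0,0,5.5,0,0,0,0.6],[0,0,7.5,0,0,0,0.6],[0,0,8.5,0,0,0,0.6],[0,0,8.9,0,0,0,0.6],[0,0,8.9,0,0,0,0.6],[0,0,8.9,0,0,0,0.6],[0,0,8.9,0,0,0,0.3],[0,0,8.9,0,0,0,0.1]]])

```text
time_s: 26.98
position: [0.4714, -0.2677, 0.0979]
ee_rot: [[-0.275, 0.961, 0.003], [0.961, 0.275, -0.001], [-0.002, 0.003, -1.0]]
wrist_force: [0.6, -0.2, -0.6]
width: 0.327
grasp_force: 0.0
```

jog_arm(rows=[[[0,0,0,0,0,0,0.1],[0,0,0,0,0,0,0.1],[0,0,0,0,0,0,0.1],[0,0,0,0,0,0,0.1],[0,0,-0.5,0,0,0,0.1],[0,0,-2,0,0,0,0.1],[0,0,-4,0,0,0,0.1],[0,0,-6,0,0,0,0.1],[0,0,-7,0,0,0,0.1],[0,0,-7,0,0,0,0.1]]])

```text
time_s: 27.82
position: [0.472, -0.2681, 0.1693]
ee_rot: [[-0.275, 0.961, 0.006], [0.961, 0.275, -0.002], [-0.004, 0.005, -1.0]]
wrist_force: [0.4, 0.5, -0.5]
width: 0.263
grasp_force: 58.8
```

```bash
python3 - <<'E'
from h import *
go([.5366,.0202,.166],16)
E
```

```text
go [0.5366, 0.0202, 0.166] [25.94 14.14  0.3 ] [ 0.005  0.004 -0.   ]
```

jog_arm(rows=[[[1,0.5,0,0,0,0,0.1],[3,1.6,0,0,0,0,0.1],[6,3.3,0,0,0,0,0.1],[9.3,5.1,0,0,0,0,0.1],[12.6,6.9,0,0,0,0,0.1],[15.9,8.7,0,0,0,0,0.1],[19.2,10.5,0,0,0,0,0.1],[22.4,12.2,0,0,0,0,0.1],[24.8,13.5,0,0,0,0,0.1],[25.9,14.1,0,0.003,0,0,0.1]]])

```text
time_s: 28.65
position: [0.5337, 0.0248, 0.1649]
ee_rot: [[-0.28, 0.96, -0.005], [0.96, 0.28, 0.001], [0.002, -0.005, -1.0]]
wrist_force: [0.4, 0.4, -1.1]
width: 0.264
grasp_force: 58.9
```

jog_arm(rows=[[[0,0,0,0,0,0,0.1],[0,0,0,0,0,0,0.1],[0,0,1.5,0,0,0,0.1],[0,0,3,0,0,0,0.1],[0,0,4.5,0,0,0,0.1],[0,0,5.3,0,0,0,0.1],[0,0,5.3,0,0,0,0.1],[0,0,5.3,0,0,0,0.1],[0,0,5.3,0,0,0,0.1],[0,0,5.3,0,0,0,0.1]]])

```text
time_s: 29.48
position: [0.5354, 0.0202, 0.1148]
ee_rot: [[-0.275, 0.961, -0.0], [0.961, 0.275, -0.001], [-0.001, -0.0, -1.0]]
wrist_force: [0.6, 1.1, -1.2]
width: 0.266
grasp_force: 58.9
```

```bash
python3 - <<'E'
from h import *
go([.5366,.0200,.099],16)
E
```

```text
go [0.5366, 0.02, 0.099] [-0.05  0.11  1.58] [-0.     0.001 -0.001]
```

jog_arm(rows=[[[0,0.1,0.4,0,0,0,0.1],[0,0.1,0.8,0,0,0,0.1],[0,0.1,1.2,0,0,0,0.1],[0,0.1,1.4,0,0,0,0.1],[0,0.1,1.5,0,0,0,0.1],[0,0.1,1.55,0,0,0,0.1],[0,0.1,1.55,0,0,0,0.1],[0,0.1,1.55,0,0,0,0.1],[0,0.1,1.55,0,0,0,0.1],[0,0.1,1.55,0,0,0,0.1]]])

```text
time_s: 30.32
position: [0.5354, 0.0208, 0.0992]
ee_rot: [[-0.276, 0.961, -0.002], [0.961, 0.276, -0.001], [-0.0, -0.002, -1.0]]
wrist_force: [-2.4, -0.7, 5.2]
width: 0.262
grasp_force: 59.5
```

Contact at 5 N. Releasing and rising.

jog_arm(rows=[[[0,0,0,0,0,0,0.3],[0,0,0,0,0,0,0.4],[0,0,0,0,0,0,0.5],[0,0,0,0,0,0,0.6],[0,0,0,0,0,0,0.6],[0,0,-1.5,0,0,0,0.6],[0,0,-4,0,0,0,0.6],[0,0,-7,0,0,0,0.6],[0,0,-9,0,0,0,0.6],[0,0,-9,0,0,0,0.6]]])

```text
time_s: 31.15
position: [0.5387, 0.021, 0.1932]
ee_rot: [[-0.275, 0.961, 0.007], [0.961, 0.275, -0.0], [-0.002, 0.007, -1.0]]
wrist_force: [0.9, 0.1, -0.2]
width: 0.601
grasp_force: 0.0
```

```bash
python3 - <<'E'
from meas import *
sil("medium_bottle",.0065,[.536,.02])
go([.4645,-.3468,.19],16)
E
```

```text
wrist medium_bottle 0.87 [0.5348 0.0221] rect [310.8, 231.0, 56.0, 67.0]
go [0.4645, -0.3468, 0.19] [-33.37 -17.04  -0.09] [ 0.     0.001 -0.   ]
```

jog_arm(rows=[[[-1.5,-0.7,-0.5,0,0,0,0.5],[-4,-2,-0.5,0,0,0,0.5],[-7,-3.6,-0.5,0,0,0,0.5],[-10.3,-5.3,-0.5,0,0,0,0.5],[-13.7,-7,-0.5,0,0,0,0.5],[-17.1,-8.7,-0.5,0,0,0,0.5],[-20.5,-10.5,-0.5,0,0,0,0.5],[-23.9,-12.2,-0.5,0,0,0,0.5],[-27.2,-13.9,-0.5,0,0,0,0.5],[-30,-15.3,-0.5,0,0,0,0.5]]])

```text
time_s: 32.08
position: [0.4695, -0.3115, 0.1915]
ee_rot: [[-0.274, 0.962, -0.005], [0.962, 0.274, 0.001], [0.002, -0.004, -1.0]]
wrist_force: [0.2, -0.3, 0.3]
width: 0.501
grasp_force: 0.0
```

jog_arm(rows=[[[-2,-1,0,0,0,0,0.5],[-3.2,-1.7,0,0,0,0,0.5],[-3.4,-1.8,0,0,0,0,0.5],[-3.4,-1.8,1,0,0,0,0.5],[-3.4,-1.8,2,0,0,0,0.5],[-3.4,-1.8,2,0,0,0,0.5],[-3.4,-1.8,2,0,0,0,0.5],[-3.4,-1.8,2,0,0,0,0.5],[-3.4,-1.8,2,0,0,0,0.5],[-3.4,-1.8,2,0,0,0,0.5]]])

```text
time_s: 32.92
position: [0.4638, -0.347, 0.1742]
ee_rot: [[-0.276, 0.961, -0.001], [0.961, 0.276, -0.001], [-0.001, -0.001, -1.0]]
wrist_force: [-0.4, -0.5, -0.5]
width: 0.501
grasp_force: 0.0
```

```bash
python3 - <<'E'
from meas import *
sil("spray_bottle",.005,[.463,-.347])
go([.4635,-.347,.103],16)
E
```

```text
wrist spray_bottle 0.55 [ 0.4632 -0.3473] rect [318.9, 241.4, 57.9, 92.9]
go [0.4635, -0.347, 0.103] [0.03 0.   7.11] [-0.001  0.001  0.   ]
```

jog_arm(rows=[[[0,0,1.5,0,0,0,0.5],[0,0,3.5,0,0,0,0.5],[0,0,5.5,0,0,0,0.5],[0,0,6.8,0,0,0,0.5],[0,0,7.1,0,0,0,0.5],[0,0,7.1,0,0,0,0.5],[0,0,7.1,0,0,0,0.5],[0,0,7.1,0,0,0,0.5],[0,0,7.1,0,0,0,0.2],[0,0,7.1,0,0,0,0]]])

```text
time_s: 33.85
position: [0.4637, -0.3478, 0.1037]
ee_rot: [[-0.275, 0.961, -0.0], [0.961, 0.275, -0.002], [-0.002, -0.001, -1.0]]
wrist_force: [-1.2, -0.5, 0.4]
width: 0.23
grasp_force: 0.6
```

jog_arm(rows=[[[0,0,0,0,0,0,0],[0,0,0,0,0,0,0],[0,0,0,0,0,0,0],[0,0,0,0,0,0,0],[0,0,-0.5,0,0,0,0],[0,0,-2,0,0,0,0],[0,0,-4,0,0,0,0],[0,0,-6,0,0,0,0],[0,0,-7,0,0,0,0],[0,0,-7,0,0,0,0]]])

```text
time_s: 34.68
position: [0.4646, -0.3482, 0.1751]
ee_rot: [[-0.275, 0.961, 0.002], [0.961, 0.275, -0.003], [-0.004, 0.001, -1.0]]
wrist_force: [0.4, -0.5, -0.9]
width: 0.18
grasp_force: 58.5
```

```bash
python3 - <<'E'
from h import *
go([.5525,-.0370,.17],16)
E
```

```text
go [0.5525, -0.037, 0.17] [27.5  17.02  0.43] [ 0.001  0.004 -0.   ]
```

jog_arm(rows=[[[1,0.6,0,0,0,0,0],[3,1.9,0,0,0,0,0],[6,3.8,0,0,0,0,0],[9.3,5.8,0,0,0,0,0],[12.6,7.8,0,0,0,0,0],[15.9,9.9,0,0,0,0,0],[19.2,12,0,0,0,0,0],[22.4,14.2,0,0,0,0,0],[24.8,16,0,0,0,0,0],[26,17,0,0,0,0,0]]])

```text
time_s: 35.52
position: [0.5545, -0.0457, 0.1702]
ee_rot: [[-0.28, 0.96, -0.005], [0.96, 0.28, 0.002], [0.003, -0.005, -1.0]]
wrist_force: [0.1, -0.3, -1.1]
width: 0.177
grasp_force: 58.6
```

jog_arm(rows=[[[0.3,0,0,0,0,0,0],[0.8,0,0,0,0,0,0],[1.2,0,0,0,0,0,0],[1.4,0,1,0,0,0,0],[1.4,0,2.5,0,0,0,0],[1.4,0,4,0,0,0,0],[1.4,0,5,0,0,0,0],[1.4,0,5,0,0,0,0],[1.4,0,5,0,0,0,0],[1.4,0,5,0,0,0,0]]])

```text
time_s: 36.35
position: [0.5515, -0.0376, 0.1227]
ee_rot: [[-0.275, 0.962, -0.001], [0.962, 0.275, -0.001], [-0.0, -0.001, -1.0]]
wrist_force: [-0.3, -1.1, -0.4]
width: 0.18
grasp_force: 58.7
```

```bash
python3 - <<'E'
from h import *
go([.5526,-.0370,.1045],16)
E
```

```text
go [0.5526, -0.037, 0.1045] [0.03 0.12 1.82] [-0.001  0.    -0.001]
```

jog_arm(rows=[[[0,0.1,0.5,0,0,0,0],[0,0.1,1,0,0,0,0],[0,0.1,1.4,0,0,0,0],[0,0.1,1.6,0,0,0,0],[0,0.1,1.7,0,0,0,0],[0,0.1,1.8,0,0,0,0],[0,0.1,1.8,0,0,0,0],[0,0.1,1.8,0,0,0,0],[0,0.1,1.8,0,0,0,0],[0,0.1,1.8,0,0,0,0]]])

```text
time_s: 37.18
position: [0.5519, -0.0368, 0.1048]
ee_rot: [[-0.275, 0.961, -0.002], [0.961, 0.275, -0.001], [0.0, -0.002, -1.0]]
wrist_force: [-3.6, 1.6, 5.6]
width: 0.179
grasp_force: 59.5
```

Contact. Releasing, rising and backing off for a check.

jog_arm(rows=[[[0,0,0,0,0,0,0.25],[0,0,0,0,0,0,0.35],[0,0,0,0,0,0,0.5],[0,0,0,0,0,0,0.5],[0,0,0,0,0,0,0.5],[0,0,-1.5,0,0,0,0.5],[0,0,-4,0,0,0,0.5],[0,0,-7,0,0,0,0.5],[0,0,-10,0,0,0,0.5],[0,0,-12,0,0,0,0.5]]])

```text
time_s: 38.02
position: [0.5533, -0.0369, 0.2272]
ee_rot: [[-0.275, 0.961, 0.002], [0.961, 0.275, -0.001], [-0.001, 0.001, -1.0]]
wrist_force: [0.1, -0.6, 0.6]
width: 0.499
grasp_force: 0.0
```

jog_arm(rows=[[[0,-1,-2,0,0,0,0.5],[0,-3,-3,0,0,0,0.5],[0,-5,-4,0,0,0,0.5],[0,-5,-4,0,0,0,0.5],[0,-5,-4,0,0,0,0.5],[0,-5,-4,0,0,0,0.5],[0,-5,-4,0,0,0,0.5],[0,-5,-4,0,0,0,0.5],[0,-5,-4,0,0,0,0.5],[0,-5,-4,0,0,0,0.5]]])

```text
time_s: 38.85
position: [0.5045, -0.0504, 0.2637]
ee_rot: [[-0.276, 0.961, -0.003], [0.961, 0.276, -0.0], [0.0, -0.003, -1.0]]
wrist_force: [-0.2, -0.5, 0.4]
width: 0.507
grasp_force: 0.0
```

```bash
python3 - <<'E'
from meas import *
sil("medium_bottle",.0065,[.536,.02]); sil("spray_bottle",.0065,[.552,-.037])
for c in("scene","side"):
    sil("medium_bottle",.0065,[.536,.02],c); sil("spray_bottle",.0065,[.552,-.037],c); sil("lidded_jar",.006,[.468,.284],c)
E
```

```text
wrist medium_bottle 0.85 [0.533  0.0224] rect [371.5, 149.2, 50.3, 42.9]
wrist spray_bottle 0.64 [ 0.5504 -0.0365] rect [370.0, 211.4, 48.6, 62.7]
scene medium_bottle 0.6 [0.5307 0.0187] rect [303.9, 229.3, 24.9, 51.4]
scene spray_bottle 0.78 [ 0.55   -0.0386] rect [332.0, 227.2, 27.3, 65.3]
scene lidded_jar 0.64 [0.466  0.2786] rect [180.7, 215.3, 32.3, 44.8]
side medium_bottle 0.67 [0.5334 0.0182] rect [322.9, 252.5, 13.9, 41.0]
side spray_bottle 0.73 [ 0.5517 -0.0389] rect [337.5, 263.5, 30.7, 53.7]
side lidded_jar 0.78 [0.4677 0.2795] rect [268.5, 192.9, 20.6, 39.1]
```

Let me compare against the first fixed-camera pictures to check the bottles' positions precisely.

```bash
python3 - <<'E'
from meas import *
for c,boxes in(("scene",{"medium":(288,200,30,56,[.5365,.0206]),"spray":(318,194,32,66,[.5531,-.0371])}),("side",{"medium":(312,226,19,48,[.5365,.0206]),"spray":(324,236,30,58,[.5531,-.0371])})):
    a=cv2.imread(f"pics/{c}0.png"); d=robot.get_image(c); b=d['img']
    for n,(x,y,w,h,P) in boxes.items():
        W=np.eye(2,3,dtype=np.float32)
        g=lambda im:cv2.cvtColor(im,6)[y-6:y+h+6,x-6:x+w+6]
        mk=np.zeros((h+12,w+12),np.uint8); mk[6:-6,6:-6]=255
        cc,W=cv2.findTransformECC(g(a),g(b),W,cv2.MOTION_TRANSLATION,(3,100,1e-5),mk,3)
        J=np.array([proj(d,[P[0]+.01*i,P[1]+.01*j,.05])[0] for i,j in((1,0),(0,1))])-proj(d,[*P,.05])[0]
        print(c,n,'cc',round(cc,3),'px',W[:,2],'world mm',np.linalg.solve(J.T,W[:,2])*10)
    for n in("paint_tube","tape_roll"): print(n,robot.spot_in(c,n)[0]['rect'])
E
```

```text
scene medium cc 0.749 px [-1.0423 -0.4111] world mm [0.3   2.621]
scene spray cc 0.87 px [0.0425 0.5333] world mm [-1.6735 -1.0947]
paint_tube [284.3, 288.6, 59.2, 21.5]
tape_roll [261.0, 191.4, 42.4, 24.7]
side medium cc 0.86 px [-1.1703 -0.2038] world mm [-2.1882  1.3209]
side spray cc 0.742 px [0.5182 0.2933] world mm [ 0.7578 -1.1599]
paint_tube [271.9, 289.0, 25.5, 32.8]
tape_roll [360.6, 192.7, 43.2, 32.6]
```

Both bottles are within about 2 mm of where they started, the jar is centred and the bystanders haven't moved. Handing in.

```bash
python3 -c "
from bench import robot
print(robot.hand_in())"
```

```text
the job is handed in; nothing more can be done
None
```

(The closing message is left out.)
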